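# Put the spice tins and prep cups away

### The job

Clear up after cooking: shut the flip-top lid of the spice caddy, then stack all the closed tins flat on the lid in one square column, centred on the white rectangle with their long sides along its long side. Nest all the prep cups upright, one inside the other, in a single stack in the steel cup of the cup stand. Leave the other things on the counter where they are.

Things in the scene. Friction and masses are not known exactly. Their poses are not given: they have to be found in the camera images.
- caddy: flip-top spice caddy, a white plastic box that stands fast on the counter, 120 (x) x 160 (y) x 70 mm high without its lid; origin at the centre of its underside, x points from its front to the hinge side, z up
- caddy_lid (a joint): the caddy's blue flip-top lid, a flat plate 124 x 164 x 8 mm hinged along the top edge of the caddy's +x side: 0 = shut (lid lies flat on the box), grows as it opens, 1.57 = upright. It swings on a stiff hinge and stays where it is left; about 2 N at the free edge moves it
- lid_hinge (a point): a point on the lid's hinge line, in the middle of the caddy's +x side, 70 mm above the counter; moves with the lid: its x axis points along the lid away from its free edge, y along the hinge. The lid's free edge is 122 mm from it in -x and the lid's upper face 8 mm from it in +z
- lid_pad (a point): centre of the white rectangle (64 x 98 mm) on the lid's upper face, 60 mm from the hinge line; z is the face's normal, y runs along the rectangle's long side; 78 mm above the counter when the lid is shut
- tin1: closed red spice tin with a steel lid, 62 (x) x 96 (y) x 38 mm high, 0.13 to 0.25 kg; origin at the centre of its underside, z up, y along its long side. May be absent
- tin2: closed yellow spice tin with a steel lid, 62 (x) x 96 (y) x 38 mm high, 0.13 to 0.25 kg; origin at the centre of its underside, z up, y along its long side. May be absent
- tin3: closed green spice tin with a steel lid, 62 (x) x 96 (y) x 38 mm high, 0.13 to 0.25 kg; origin at the centre of its underside, z up, y along its long side. May be absent
- tin4: closed copper-coloured spice tin with a steel lid, 62 (x) x 96 (y) x 38 mm high, 0.13 to 0.25 kg; origin at the centre of its underside, z up, y along its long side. May be absent
- cup1: blue stacking prep cup, hollow, open-topped: 51 mm high, foot 50 mm across, body widening to 56 mm at 21 mm height, then a sloping shoulder to a straight collar 68 mm across from 25 mm up to the rim at 51 mm, wall 3 mm, floor 9 mm. Origin at the centre of its underside, z towards its mouth. Nested, its shoulder rests on the lower rim, its origin 29 mm above the lower cup's. May be absent
- cup2: white stacking prep cup, hollow, open-topped: 51 mm high, foot 50 mm across, body widening to 56 mm at 21 mm height, then a sloping shoulder to a straight collar 68 mm across from 25 mm up to the rim at 51 mm, wall 3 mm, floor 9 mm. Origin at the centre of its underside, z towards its mouth. Nested, its shoulder rests on the lower rim, its origin 29 mm above the lower cup's. May be absent
- cup3: orange stacking prep cup, hollow, open-topped: 51 mm high, foot 50 mm across, body widening to 56 mm at 21 mm height, then a sloping shoulder to a straight collar 68 mm across from 25 mm up to the rim at 51 mm, wall 3 mm, floor 9 mm. Origin at the centre of its underside, z towards its mouth. Nested, its shoulder rests on the lower rim, its origin 29 mm above the lower cup's. May be absent
- cup_stand: cup stand that stays put: a steel cup of the same shape as the prep cups, fixed upright on a round dark wooden base 100 mm across and 12 mm thick; its rim is 63 mm above the counter. Origin at the centre of the base's underside. A prep cup nested in it has its origin 41 mm above the counter, the next 70 mm, the next 99 mm
- measuring_cup: glass measuring cup with a handle, 92 mm across, 95 mm high; origin at the centre of its underside; a bystander
- salt_cellar: white ceramic salt cellar with a wooden top, 76 mm across, 62 mm high; origin at the centre of its underside; a bystander
- basting_brush: orange silicone basting brush lying flat, 220 mm long; origin about the middle of its length, underneath, x along it; a bystander
- whisk: steel whisk lying flat, 240 mm long, 54 mm across its wires; origin about the middle of its length, underneath, x along it; a bystander
Mind the look-alikes: they are no part of the job. What is shaped like the tin4 but purple or turquoise is not meant.

How it is judged (in metres and radians):
On the way:
1. the caddy's lid is shut (value of joint caddy_lid below 0.06 rad), for 0.2 s.
At the end, for the whole second after the job is handed in: Lid shut (under 0.06 rad). All tins in one column on it: within 14 mm of the rectangle's middle seen from above, long sides within 0.15 rad of its own, flat within 0.06 rad. All cups in one nested stack: fully down, within 10 mm of the cup stand's axis, upright within 0.12 rad. All at rest (value of joint caddy_lid below 0.06 rad and horizontal distance between each of tin1, tin2, tin3, tin4 and lid_pad below 0.014 m and angle between the y axis of each of tin1, tin2, tin3, tin4 and the y axis of lid_pad, either way round below 0.15 rad and angle between each of tin1, tin2, tin3, tin4's own z axis and vertical below 0.06 rad and z of tin1 in the frame of lid_pad between -0.006 and 0.125 m and linear speed of each of tin1, tin2, tin3, tin4, cup1, cup2, cup3 below 0.02 m/s and z of tin2 in the frame of lid_pad between -0.006 and 0.125 m and z of tin3 in the frame of lid_pad between -0.006 and 0.125 m and z of tin4 in the frame of lid_pad between -0.006 and 0.125 m and horizontal distance between each of cup1, cup2, cup3 and cup_stand below 0.01 m and angle between each of cup1, cup2, cup3's own z axis and vertical below 0.12 rad and z of cup1 in the frame of cup_stand between 0.034 and 0.106 m and z of cup2 in the frame of cup_stand between 0.034 and 0.106 m and z of cup3 in the frame of cup_stand between 0.034 and 0.106 m); the robot touches nothing.
It fails at once if the measuring cup is pushed more than 30 mm away or knocked over (distance of measuring_cup from where it was at the start of the episode above 0.03 m or angle between measuring_cup's own z axis and vertical above 0.5 rad).
It fails at once if the salt cellar is pushed more than 30 mm away or knocked over (distance of salt_cellar from where it was at the start of the episode above 0.03 m or angle between salt_cellar's own z axis and vertical above 0.5 rad).
It fails at once if the basting brush is pushed more than 30 mm away or knocked over (distance of basting_brush from where it was at the start of the episode above 0.03 m).
It fails at once if the whisk is pushed more than 30 mm away or knocked over (distance of whisk from where it was at the start of the episode above 0.03 m).
Of tin1, tin2, tin3, tin4 only 3 to 4 are there at a start; the rules pass over those that are not, and their reading is None.
Of cup1, cup2, cup3 only 2 to 3 are there at a start; the rules pass over those that are not, and their reading is None.
At some moment in a run one of cup1, cup2, cup3 may be knocked a few centimetres aside while the robot is not near it.
It also fails if it takes over 210 s, if anything falls off the work surface, if the arm or the gripper's body presses on something with over 40 N, if the wrist force passes 120 N, or if a joint passes its speed limit or range.

### The arm

A 6-joint arm with a two-finger parallel gripper is mounted at the origin on the work surface. World frame = base frame: x ahead of the robot, y to its left, z up, the work surface at z = 0. Lengths are in mm, angles in rad, forces in N, time in s.
With the tool pointing down it reaches from about 350 to 975 mm from the base axis. Payload 7.1 kg.
Tool frame: the origin (TCP) lies on the front face of the gripper's body, between the roots of the fingers; the fingertips stand 80 mm ahead of it and the grasp point (between the pads) lies 61 mm ahead of it (env.tips_ahead is the distance from the TCP to the fingertips, in mm); z points along the fingers, y is the line along which they close (so a half turn about z gives the same grasp; the last joint's range is limited). The gripper opens to 88 mm and grips with 3 to 60 N. Pads are 20 mm wide; open, the fingers measure 115 mm over their backs; the gripper's body (75 mm by 178 mm) begins 61 mm behind the grasp point.
Start: joints at [-1.359, 0.423, 1.63, -0, 1.089, -0.019], TCP at [142.992, -608.407, 302.675] pointing down, gripper open.
Joint ranges: [-3, 3], [-0.9, 2.11], [0.09, 2.58], [-1.31, 4.45], [0.11, 2.69], [-2.54, 2.54]. Speed limits (rad/s): [2.39, 2.39, 3.01, 3.14, 3.14, 3.14].

### API

Orientations are given as a unit quaternion [x, y, z, w].
In Python, from station import env, set_gripper, viewer, workorder gives the robot as it stands. Calls block until the motion is done:
- env.reach(position, orientation): joint-space move of the TCP to a pose.
- env.move_l(position, rot=None, rate=150, f_stop=None): straight line of the TCP; rot=None keeps the orientation; rate is the mean speed in mm/s. With f_stop (N) it stops when the force on the tool has changed by that much, and returns True; else False.
- env.move_joints(angles): joint-space move.
- set_gripper(opening): finger opening in mm; the grip force is fixed at half the most; returns when the fingers have stopped.
- env.hold(seconds).
- env.ik(position, orientation): joint angles nearest the present ones, or None.
- env.read_state(): the state.
- viewer.camera(name): name is "scene" or "top"; returns the picture (384x512x3 uint8, blue, green, red); there is no depth.
- viewer.camera_params(name): a dict with "fx", "fy", "cx", "cy" (pixels), "pose" (4x4, takes a point from camera to world coordinates). Camera axes: x right, y up, looking along -z (the intrinsics and any distortion apply to the point x, -y, -z); pixel columns grow to the right and rows downward; lengths in mm; the calibration is good to about 2 mm. A picture is of the moment at which its call begins. camera_params takes no time and is no camera call.
A pose or a line that the arm cannot do raises env.IKError and nothing moves.
- workorder.sign_off(): hands the job in; it is judged then, once.
The state is a dict: "time_s": time; "qpos": joint angles; "dq": joint speeds; "tau": joint torques, N m; "tool_pos": TCP position; "orientation": TCP orientation; "force": force on the tool from outside, world axes, zero at the start; "wrist_torque": the same for the moment, N m; "width": finger opening in mm; "grip_force": force on a finger pad.
Only numpy, scipy, OpenCV 4.12 (cv2) and the standard library are available. Lean on these libraries where they do the work, as an engineer would, in place of code of your own. Each camera call takes 0.05 s, during which the arm holds its last target. There are 200 camera calls.

## Working session

There is one attempt and no reset: what is moved stays moved. The work goes in short steps, each a Python script; the robot and the scene stay as the last script left them, time stands still between calls to the robot, and variables do not carry over. Pictures are saved under pics/ and viewed, at most 14 in all, crops included, and the job is handed in when it is done.

```bash
ls; mkdir -p pics
python3 - <<'E'
from station import env, viewer
import cv2,numpy as np
for n in ("top","scene"):
    im=viewer.camera(n); cv2.imwrite(f"pics/{n}0.png",im)
    cv2.imwrite(f"pics/{n}0b.png",cv2.resize(im,(800,600),interpolation=cv2.INTER_CUBIC))
    p=viewer.camera_params(n); print({k:(np.round(v,3).tolist() if k=="pose" else v) for k,v in p.items()})
E
```

```text
pics
{'fx': 474.8681014354408, 'fy': 474.8681014354408, 'cx': 257.4437325701515, 'cy': 191.81901269369118, 'pose': [[-0.021, 0.985, -0.17, 281.95], [-1.0, -0.019, 0.017, 103.141], [0.014, 0.17, 0.985, 1508.165], [0.0, 0.0, 0.0, 1.0]]}
{'fx': 407.543811549252, 'fy': 407.543811549252, 'cx': 253.38575063747328, 'cy': 196.28105346123098, 'pose': [[-0.457, -0.523, 0.72, 1364.924], [0.89, -0.277, 0.363, 537.909], [0.01, 0.806, 0.592, 788.233], [0.0, 0.0, 0.0, 1.0]]}
```

View pics/top0b.png

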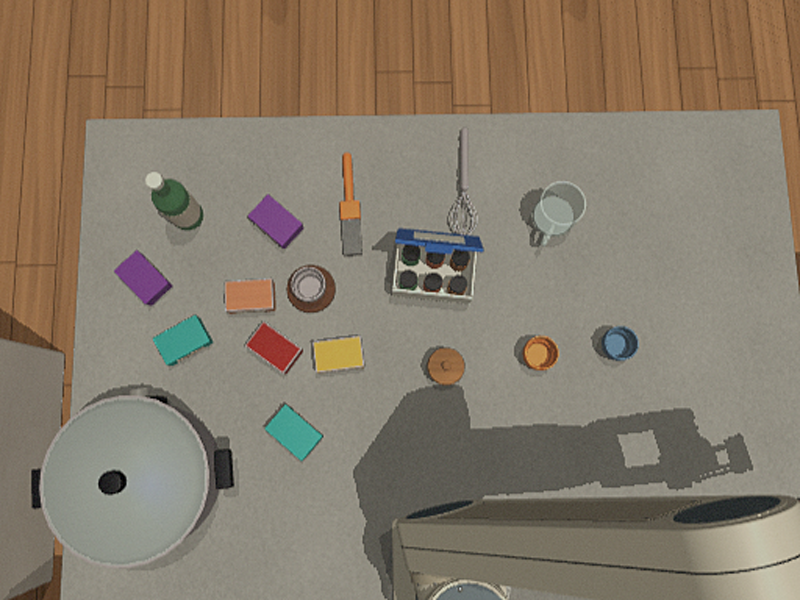

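View pics/scene0b.png

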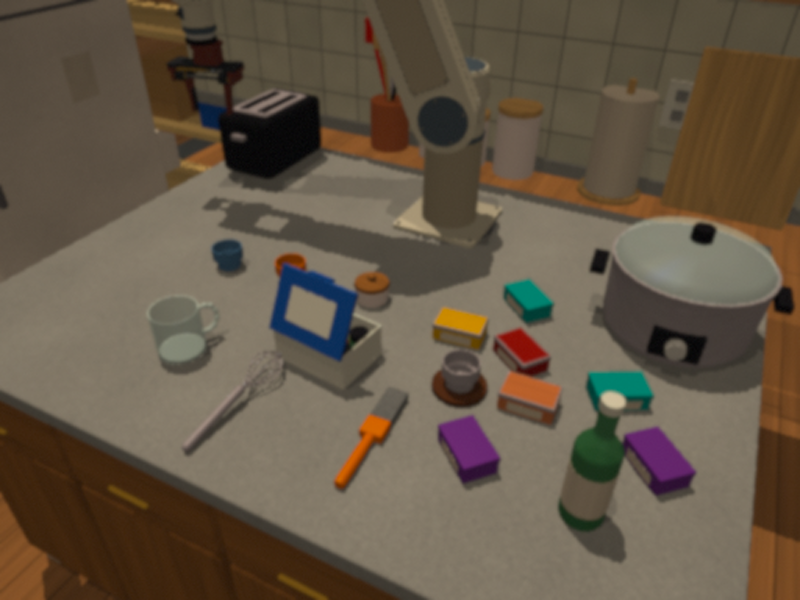

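The top view (800x600) shows the red (273,348), yellow (338,354) and copper (249,296) tins. It also shows the orange (540,352) and blue (619,343) cups, the stand (311,287) and the caddy (435,265) with its lid open near upright and the hinge to +x. There is no green tin or white cup in view.

```bash
cat > h.py <<'E'
from station import env, set_gripper, viewer, workorder
import cv2, numpy as np
from scipy.optimize import minimize
from scipy.spatial.transform import Rotation as R
def proj(P,n="top"):
    c=viewer.camera_params(n); T=np.linalg.inv(c["pose"]); q=np.c_[P,np.ones(len(P))]@T.T
    return np.c_[c["cx"]+c["fx"]*q[:,0]/-q[:,2], c["cy"]-c["fy"]*q[:,1]/-q[:,2]]
def back(u,v,z,n="top"):
    c=viewer.camera_params(n); M=np.array(c["pose"])
    d=M[:3,:3]@[(u-c["cx"])/c["fx"],-(v-c["cy"])/c["fy"],-1]; o=M[:3,3]
    return o+d*(z-o[2])/d[2]
def circ(r,z): a=np.linspace(0,2*np.pi,40); return np.c_[r*np.cos(a),r*np.sin(a),0*a+z]
BOX=np.array([[sx*31,sy*48,z] for sx in(-1,1) for sy in(-1,1) for z in(0,38)],float)
CUP=np.r_[circ(34,51),circ(34,25),circ(28,21),circ(25,0)]
HUE={"red":(172,5),"orange":(6,16),"yellow":(20,32),"blue":(95,120)}
def mask(im,seed,col,win=30,smin=90):
    h=cv2.cvtColor(im,cv2.COLOR_BGR2HSV); lo,hi=HUE[col]; H=h[...,0]
    m=((H>=lo)&(H<=hi)) if lo<hi else ((H>=lo)|(H<=hi))
    m=(m&(h[...,1]>smin)).astype(np.uint8)
    w=np.zeros_like(m); u,v=map(int,seed); w[v-win:v+win,u-win:u+win]=1; m*=w
    m=cv2.morphologyEx(m,cv2.MORPH_CLOSE,np.ones((5,5)))
    n,l,s,_=cv2.connectedComponentsWithStats(m); return (l==1+np.argmax(s[1:,4])).astype(np.uint8)
def fit(m,pts,x0,z=0,yaw=True,S=8,n="top"):
    "x,y,yaw whose silhouette best overlaps mask m"
    ys,xs=np.nonzero(m); a,b=xs.min()-15,ys.min()-15; c=m[b:ys.max()+15,a:xs.max()+15]
    big=cv2.resize(c*255,None,fx=S,fy=S,interpolation=cv2.INTER_LINEAR)>127
    def cost(p):
        P=pts@R.from_euler("z",p[2]/100 if yaw else 0).as_matrix().T+[p[0],p[1],z]
        q=(proj(P,n)-[a,b]+.5)*S; k=np.zeros(big.shape,np.uint8)
        cv2.fillConvexPoly(k,cv2.convexHull(np.round(q).astype(np.int32)),1); k=k>0
        return 1-(k&big).sum()/(k|big).sum()
    best=min((minimize(cost,[x0[0],x0[1],w],method="Nelder-Mead",options=dict(initial_simplex=np.array([x0[0],x0[1],w])+[[0,0,0],[10,0,0],[0,10,0],[0,0,15]])) for w in (range(0,180,30) if yaw else [0])),key=lambda r:r.fun)
    return best.x[0],best.x[1],best.x[2]/100,1-best.fun
E
python3 - <<'E'
from h import *
im=cv2.imread("pics/top0.png")
for nm,col,u,v,P,z,y in [("red","red",175,223,BOX,0,1),("yel","yellow",216,227,BOX,0,1),("cop","orange",159,189,BOX,0,1),("ocup","orange",346,225,CUP,0,0),("bcup","blue",396,220,CUP,0,0)]:
    m=mask(im,(u,v),col); print(nm,m.sum(),np.round(fit(m,P,back(u,v,z+30)[:2],z,y),3))
for nm,(x0,y0,x1,y1) in dict(caddy=(240,140,320,200),stand=(175,160,225,205)).items():
    cv2.imwrite(f"pics/{nm}1.png",cv2.resize(im[y0:y1,x0:x1],None,fx=9.5,fy=9.5,interpolation=cv2.INTER_CUBIC))
im=cv2.imread("pics/scene0.png"); cv2.imwrite("pics/sc1.png",cv2.resize(im[160:280,165:325],None,fx=5,fy=5,interpolation=cv2.INTER_CUBIC))
E
```

```text
red 571 [446.289 336.662   2.49    0.866]
yel 550 [4.30788e+02 2.08111e+02 1.05000e-01 8.33000e-01]
cop 569 [5.52292e+02 3.85849e+02 7.00000e-03 8.17000e-01]
ocup 408 [ 4.23224e+02 -1.94050e+02  2.30000e-02  9.56000e-01]
bcup 13 [ 4.36325e+02 -3.50666e+02  2.00000e-03  3.80000e-02]
```

View pics/caddy1.png

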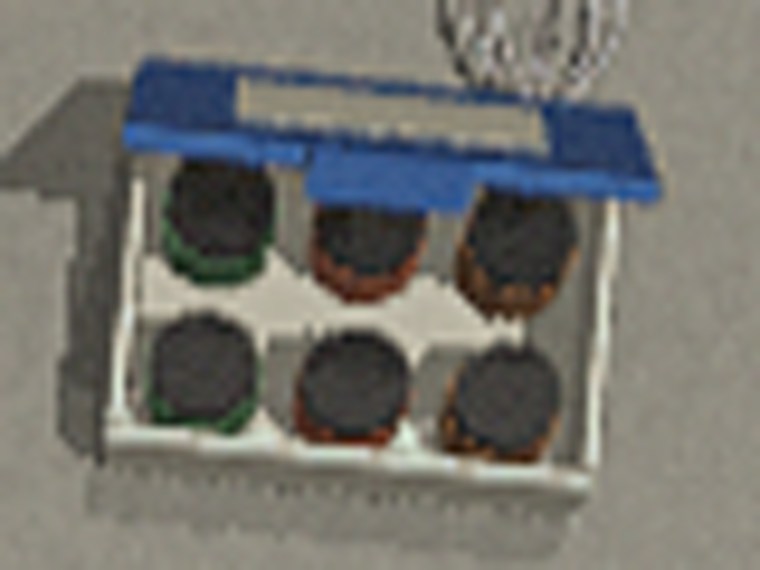

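View pics/stand1.png

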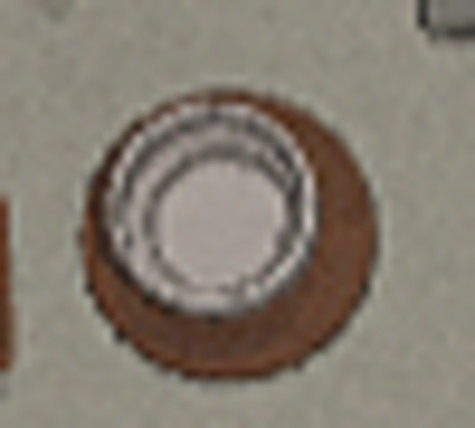

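View pics/sc1.png

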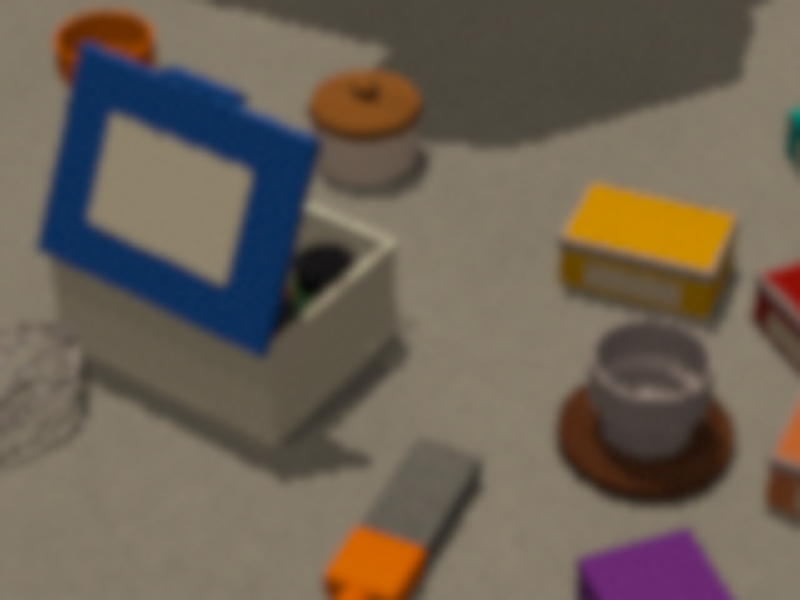

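The crops show the stand's base centred at crop (230,235) and its steel rim at (210,206). The caddy's front rim corners are at (108,440) and (590,490). The lid leans a little forward of upright, with its free edge from (125,150) to (658,200). Next I'll solve the caddy pose and refine the others.

Run:
```python
from h import *
from scipy.optimize import least_squares
f=lambda x,y,o,s:((x+.5)/s-.5+o[0],(y+.5)/s-.5+o[1])
print("stand base",back(*f(230,235,(175,160),9.5),12),"rim",back(*f(210,206,(175,160),9.5),63))
def model(p):
    x,y,yaw,t=p[0],p[1],p[2]/100,p[3]/100
    d=np.array([-np.cos(t),0,np.sin(t)]);n=np.array([np.sin(t),0,np.cos(t)])
    L=lambda r,k,s:np.array([60,s*82,70])+r*d+k*n
    P=[[-60,80,70],[-60,-80,70],L(122,0,1),L(122,0,-1),L(122,8,1),L(122,8,-1),L(-2,8,1),L(-2,8,-1)]
    Q=[L(122,8,-1),L(122,8,1),L(-2,8,-1),L(-2,8,1),[60,80,0]]
    g=lambda A,n:proj(np.array(A)@R.from_euler("z",yaw).as_matrix().T+[x,y,0],n)
    return g(P,"top"),g(Q,"scene")
A=np.array([f(x,y,(240,140),9.5) for x,y in [(108,440),(592,492),(125,150),(660,200),(132,122),(652,178),(142,60),(632,105)]])
B=np.array([f(x,y,(165,160),5) for x,y in [(85,42),(318,140),(40,248),(262,352),(275,442)]])
def res(p): a,b=model(p); return np.r_[(a-A).ravel(),(b-B).ravel()]
s=least_squares(res,[590,60,-5,130],loss="soft_l1"); print(s.x); print(np.round(res(s.x).reshape(-1,2),1).tolist())
im=cv2.imread("pics/top0.png"); h=cv2.cvtColor(im,cv2.COLOR_BGR2HSV)
print(h[212:228:4,388:406:4].tolist())
print(h[184:194:4,155:165:4].tolist(), h[225:230:4,210:220:4].tolist())
for nm,col,u,v in [("red","red",175,223),("yel","yellow",216,227),("cop","orange",159,189)]:
    m=mask(im,(u,v),col,smin=70)
    print(nm,m.sum(),np.round(fit(m,BOX[BOX[:,2]>1],back(u,v,38)[:2],0,1),3))
```

```text
stand base [567.66917086 264.36909109  12.        ] rim [567.66653022 265.37442054  63.        ]
[598.36798343  12.09622719 -12.50082617 114.16876067]
[[-0.4, -0.0], [0.4, -0.1], [-0.3, -0.2], [0.1, 0.5], [-0.8, 0.0], [1.3, 0.1], [-0.2, -0.3], [0.4, 0.4], [-0.8, -0.5], [0.0, -0.5], [-0.4, -0.1], [0.6, 0.9], [0.3, 0.5]]
[[[102, 54, 61], [102, 88, 110], [105, 79, 100], [101, 76, 64], [103, 102, 108]], [[101, 82, 155], [103, 81, 152], [102, 84, 154], [98, 57, 54], [100, 57, 67]], [[102, 82, 133], [101, 82, 147], [103, 82, 149], [104, 84, 94], [102, 52, 73]], [[105, 81, 82], [101, 79, 148], [101, 84, 148], [104, 67, 76], [106, 78, 75]]]
[[[12, 133, 184], [11, 136, 186], [12, 136, 185]], [[11, 137, 184], [12, 140, 184], [12, 132, 184]], [[12, 133, 184], [12, 139, 183], [11, 134, 186]]] [[[23, 152, 194], [23, 160, 191], [22, 156, 194]], [[23, 156, 193], [23, 157, 193], [23, 157, 192]]]Traceback (most recent call last):
  File "<stdin>", line 22, in <module>
  File "h.py", line 32, in fit
    best=min((minimize(cost,[x0[0],x0[1],w],method="Nelder-Mead",options=dict(initial_simplex=np.array(
[... 345 characters left out ...]
yaw else [0])),key=lambda r:r.fun)
              ~~~~~~~~^^^^^^^^^^^^^^^^^^^^^^^^^^^^^^^^^^^^^^^^^^^^^^^^^^^^^^^^^^^^^^^^^^^^^^^^^^^^^^^^^^^^^^^^^^^^^^^^^^^^^^^^^^^^^^^^^^^^^^^^^^^^^^^^^^^^^^^^
    res = _minimize_neldermead(fun, x0, args, callback, bounds=bounds,
                               **options)
    fsim[j] = func(sim[j])
              ~~~~^^^^^^^^
    fx = function(np.copy(x), *(wrapper_args + args))
  File "h.py", line 29, in cost
    q=(proj(P,n)-[a,b]+.5)*S; k=np.zeros(big.shape,np.uint8)
       ~~~~^^^^^
  File "h.py", line 6, in proj
    c=viewer.camera_params(n); T=np.linalg.inv(c["pose"]); q=np.c_[P,np.ones(len(P))]@T.T
ValueError: time passes only in moves, steps and waits
```

```bash
python3 - <<'E'
s=open("h.py").read()
s=s.replace("def proj(","from functools import cache\n@cache\ndef cam(n): return viewer.camera_params(n)\ndef proj(",1).replace("c=viewer.camera_params(n)","c=cam(n)")
s=s.replace('"blue":(95,120)','"blue":(92,125)')
s+='''
C=np.array([598.4,12.1]); CY=-0.125; STAND=np.array([567.7,264.9])
def rot(a):
    "tool down, x axis at yaw a"
    return (R.from_euler("z",a)*R.from_euler("x",np.pi)).as_quat()
def cw(x,y): return C+R.from_euler("z",CY).as_matrix()[:2,:2]@[x,y]
def st(): s=env.read_state(); return round(s["time_s"],1),np.round(s["tool_pos"],1).tolist(),np.round(s["force"],1).tolist(),round(s["width"],1),round(s["grip_force"],1)
'''
open("h.py","w").write(s)
E
python3 - <<'E'
from h import *
set_gripper(0)
def tcp(t,r=98,off=0):
    x=60-r*np.cos(t)+(8+off)*np.sin(t); z=70+r*np.sin(t)+(8+off)*np.cos(t)
    return [*cw(x+10,0),z+80]
q=rot(CY); p=tcp(1.2,off=25)
env.reach([p[0],p[1],330],q); env.move_l(p); print(st())
for t in np.arange(1.15,0.1,-0.1):
    env.move_l(tcp(t-.03),rate=100)
print(st())
print(env.move_l(tcp(-.05),rate=40,f_stop=15),st())
p=st()[1]; env.move_l([p[0],p[1],330])
im=viewer.camera("top"); cv2.imwrite("pics/top2.png",im)
for nm,col,u,v in [("red","red",175,223),("yel","yellow",216,227),("cop","orange",159,189)]:
    m=mask(im,(u,v),col,smin=70)
    print(nm,m.sum(),np.round(fit(m,BOX[BOX[:,2]>1],back(u,v,38)[:2],0,1),3))
for nm,col,u,v in [("o","orange",346,225),("b","blue",396,220)]:
    m=mask(im,(u,v),col,smin=75); print(nm,m.sum(),np.round(fit(m,CUP,back(u,v,30)[:2],0,0),3))
cv2.imwrite("pics/top2b.png",cv2.resize(im,(800,600),interpolation=cv2.INTER_CUBIC))
im=viewer.camera("scene");cv2.imwrite("pics/sc2b.png",cv2.resize(im,(800,600)))
print(st())
E
```

```text
(4.9, [663.6, 3.8, 253.9], [-0.4, -0.7, 0.5], 0.3, 0.0)
(7.9, [571.9, 15.4, 169.4], [0.3, -0.5, 0.4], 0.7, 0.0)
True (8.3, [571.4, 15.5, 158.2], [-1.5, -0.2, 9.5], 0.3, 4.8)
red 586 [444.484 334.349   2.527   0.896]
yel 526 [4.29354e+02 2.06803e+02 1.23000e-01 8.44000e-01]
cop 594 [5.51496e+02 3.83311e+02 3.30000e-02 9.05000e-01]
o 184 [ 3.71904e+02 -1.93759e+02  2.60000e-01  4.36000e-01]
b 358 [ 4.39882e+02 -3.54852e+02 -9.00000e-03  8.32000e-01]
(9.7, [571.0, 15.5, 328.9], [-0.2, 0.4, -0.3], 0.4, 0.0)
```

View pics/top2b.png

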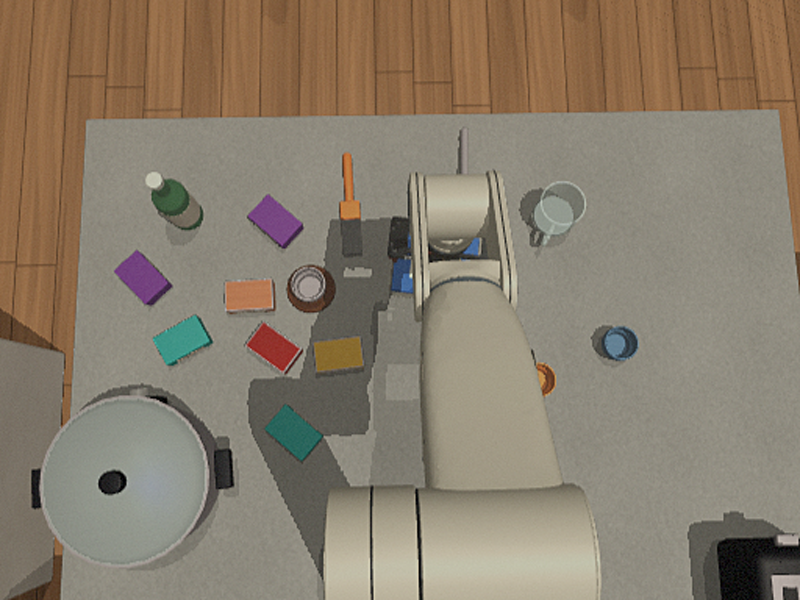

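The lid is shut: the closed fingers met resistance with their tips at z = 78 mm. The orange cup was knocked to about (540,380) in the 800x600 view. The blue cup and the tins have not moved, and there is no white cup or green tin. I'll stack the blue cup first, then re-measure the orange one.

```bash
cat >> h.py <<'E'
def pick_cup(x,y):
    a=np.arctan2(y,x); set_gripper(88); env.reach([x,y,230],rot(a)); env.move_l([x,y,107]); set_gripper(55)
    print("pick",st()); ok=60<env.read_state()["width"]<72
    env.move_l([x,y,260]); print("lifted",st()); return ok
def place_cup(oz):
    a=np.arctan2(*STAND[::-1]); env.reach([*STAND,300],rot(a)); env.move_l([*STAND,oz+107+12])
    print(env.move_l([*STAND,oz+107-3],rate=30,f_stop=8),st())
    set_gripper(80); env.move_l([*STAND,300]); print("placed",st())
E
python3 - <<'E'
from h import *
print(back(396.5,219.7,51))
if pick_cup(438,-353): place_cup(41)
im=viewer.camera("top"); cv2.imwrite("pics/top3.png",im)
m=mask(im,(346,243),"orange"); print(m.sum(),np.round(fit(m,CUP,back(346,243,30)[:2],0,0),3))
s=viewer.camera("scene"); 
cv2.imwrite("pics/mix3.png",np.vstack([cv2.resize(s[190:270,230:330],(800,300)),cv2.resize(im[200:280,290:400],(800,300))]))
E
```

```text
[ 437.25455979 -350.79277947   51.        ]
pick (14.0, [438.3, -353.2, 107.6], [-0.1, 0.3, 6.0], 66.1, 30.0)
lifted (15.2, [437.5, -352.6, 259.1], [1.0, -0.2, -1.1], 66.3, 30.0)
True (18.9, [567.8, 265.1, 147.7], [-1.6, 0.8, 5.7], 65.9, 30.0)
placed (20.6, [567.2, 264.7, 299.0], [0.9, 0.4, 0.4], 80.1, 0.0)
324 [ 3.70843e+02 -1.86047e+02 -1.11000e-01  7.47000e-01]
```

View pics/mix3.png

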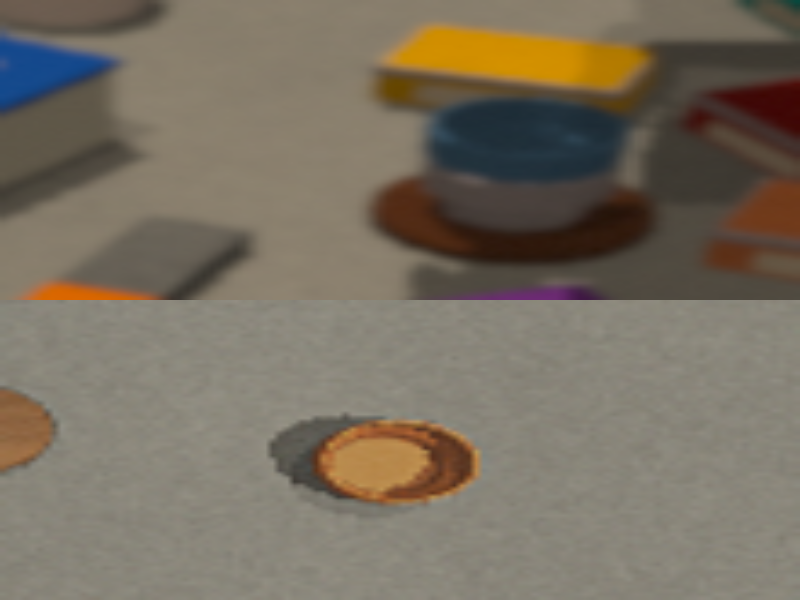

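The blue cup sits level in the steel cup. The orange cup is upright, with its rim centred at crop (397,461), which is u≈344.3, v≈242.5 in the image.

```bash
cat >> h.py <<'E'
def pick_tin(x,y,w,off=0):
    "grip across the short side; choose the half turn nearest to the radial yaw"
    a=w+np.pi/2; r=np.arctan2(y,x); a=r+(a-r+np.pi/2)%np.pi-np.pi/2
    set_gripper(88); env.reach([x,y,200],rot(a)); env.move_l([x,y,86]); set_gripper(50)
    print("tin",st()); ok=57<env.read_state()["width"]<66
    env.move_l([x,y,300]); print("lifted",st()); return ok
def place_tin(k):
    p=cw(0,0); a=CY+np.pi/2; r=np.arctan2(p[1],p[0]); a=r+(a-r+np.pi/2)%np.pi-np.pi/2
    z=78+38*k+86; env.reach([*p,340],rot(a)); env.move_l([*p,z+10])
    print(env.move_l([*p,z-3],rate=25,f_stop=6),st())
    set_gripper(72); env.move_l([*p,360]); print("placed",st())
E
python3 - <<'E'
from h import *
p=back(344.3,242.5,51); print(p)
if pick_cup(p[0],p[1]):
    place_cup(70)
    if pick_tin(444.5,335,2.51): place_tin(0)
p=cw(250,-250); env.reach([450,-350,350],rot(-.6))
im=viewer.camera("top"); s=viewer.camera("scene"); cv2.imwrite("pics/top4.png",im)
cv2.imwrite("pics/mix4.png",np.vstack([cv2.resize(s[165:265,190:325],(800,300)),cv2.resize(im[130:250,130:330],(800,300))]))
for nm,col,u,v in [("yel","yellow",216,227),("cop","orange",159,189),("red","red",278,165)]:
    m=mask(im,(u,v),col,smin=70); z=78*(nm=="red")
    print(nm,m.sum(),np.round(fit(m,BOX[BOX[:,2]>1],back(u,v,38+z)[:2],z,1),3))
print(cw(0,0))
E
```

```text
[ 370.29133272 -185.13141712   51.        ]
pick (24.3, [370.6, -185.3, 107.6], [0.1, 0.4, 7.1], 68.4, 30.0)
lifted (25.4, [369.8, -184.9, 259.3], [-0.2, 0.3, -1.0], 68.4, 30.0)
True (28.6, [568.3, 265.3, 176.4], [-0.5, 0.5, 5.4], 68.7, 30.0)
placed (30.0, [567.2, 264.7, 299.1], [0.2, -0.3, -0.1], 79.9, 0.0)
tin (32.5, [444.6, 335.2, 86.5], [-0.4, -0.6, 6.5], 61.8, 30.0)
lifted (34.1, [444.1, 334.7, 299.1], [0.4, 0.3, -0.7], 61.7, 30.0)
True (37.1, [598.6, 12.0, 164.3], [0.5, -0.5, 7.7], 62.1, 30.0)
placed (39.0, [598.0, 12.1, 359.0], [-0.7, 0.4, 0.5], 72.2, 0.0)
yel 572 [4.29119e+02 2.07717e+02 9.50000e-02 8.96000e-01]
cop 600 [5.51490e+02 3.83229e+02 3.20000e-02 9.05000e-01]
red 584 [ 5.97403e+02  1.52230e+01 -1.35000e-01  8.62000e-01]
[598.4  12.1]
```

View pics/mix4.png

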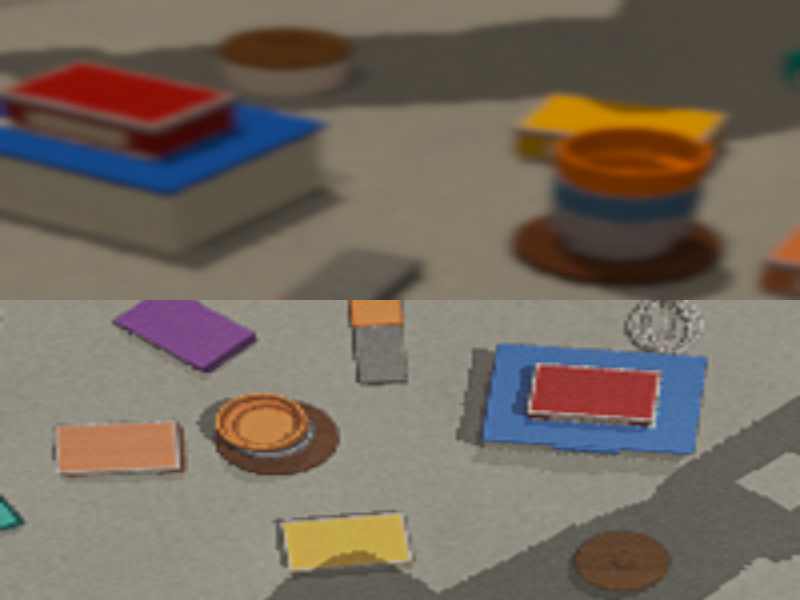

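Both cups are nested level and the red tin lies on the pad. I'll check its offset from the lid's centre, then stack the other two tins.

Run:
```python
from h import *
f=lambda x,y,z:back(130+(x+.5)/4-.5,130+(y-300+.5)/2.5-.5,z)
print("lid",f(595.5,399.5,78),"tin",f(594,392,116))
if pick_tin(429.2,207.5,.10): place_tin(1)
if pick_tin(551.5,383.3,.032): place_tin(2)
env.reach([450,-350,350],rot(-.6))
im=viewer.camera("top"); s=viewer.camera("scene"); cv2.imwrite("pics/top5.png",im)
cv2.imwrite("pics/mix5.png",np.vstack([cv2.resize(s[145:265,190:325],(675,350)),cv2.resize(im[130:230,150:330],(675,250))]))
m=mask(im,(279,160),"orange",smin=70)
print(m.sum(),np.round(fit(m,BOX[BOX[:,2]>1],back(279,160,192)[:2],154,1),3),st())
```

```text
lid [596.89332717  11.82347996  78.        ] tin [597.76471903  15.11152723 116.        ]
tin (44.5, [429.5, 207.6, 86.5], [-0.8, -0.7, 6.3], 61.8, 30.0)
lifted (46.1, [428.8, 207.3, 299.2], [0.1, 0.3, -1.7], 62.0, 30.0)
True (48.6, [598.6, 12.1, 202.3], [-0.0, 0.1, 6.3], 62.1, 30.0)
placed (50.2, [597.9, 12.1, 359.0], [-0.2, -0.4, -0.4], 71.9, 0.0)
tin (53.6, [551.8, 383.5, 86.6], [-1.6, 0.2, 4.4], 61.8, 30.0)
lifted (55.2, [551.1, 383.0, 298.8], [-0.4, 0.1, -2.4], 61.9, 30.0)
True (57.8, [598.6, 12.1, 240.4], [-0.5, 0.4, 6.5], 61.7, 30.0)
placed (59.1, [597.9, 12.1, 359.1], [-0.4, 0.6, -0.8], 71.8, 0.0)
767 [ 5.96978e+02  1.62700e+01 -1.16000e-01  7.74000e-01] (60.7, [450.6, -349.3, 349.9], [0.7, -0.1, -0.1], 72.0, 0.0)
```

View pics/mix5.png

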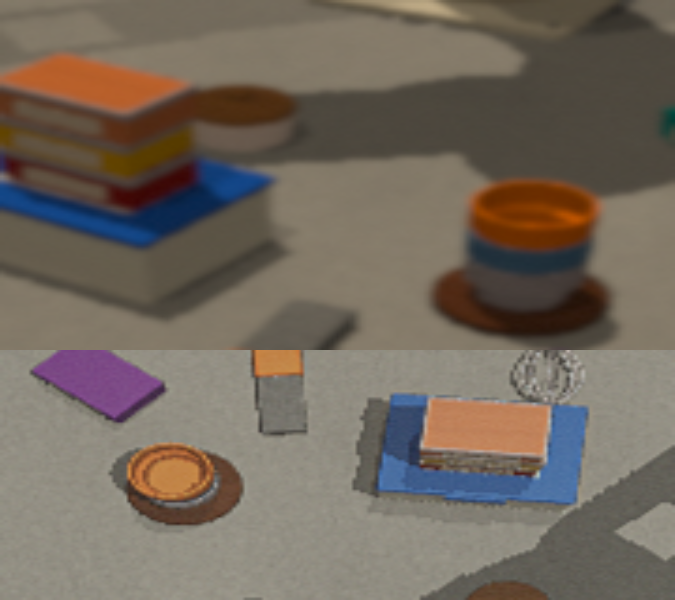

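The three tins form a square column on the lid, about 5 mm off centre at most, and both cups are nested level. Handing in.

```bash
python3 -c "
from station import workorder; print(workorder.sign_off())"
```

```text
the job is handed in; nothing more can be done
None
```

I handed the job in at about 61 s: the lid is shut, the red, yellow and copper tins are stacked on the white rectangle (about 5 mm off centre at most), and the blue and orange cups are nested in the steel cup; the sign-off gave no verdict.

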